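Gauge the socket of a big writing brush and lock the reading

ROBOT

A 6-joint arm with a two-finger parallel gripper is mounted at the origin on the work surface. World frame = base frame: x ahead of the robot, y to its left, z up, the work surface at z = 0. Lengths are in mm, angles in rad, forces in N, time in s.
With the tool pointing down it reaches from about 275 to 850 mm from the base axis. Payload 5.2 kg.
Tool frame: the origin (TCP) lies midway between the tips of the shut fingers; the grasp point (between the pads) lies 19 mm behind it; y points along the fingers, x is the direction in which the jaws open and shut, and the axes are right-handed (so a half turn about y gives the same grasp; the last joint's range is limited). The gripper opens to 85 mm and grips with 20 to 120 N. Pads are 22 mm wide; open, the fingers measure 114 mm over their backs; the gripper's body (76 mm by 85 mm) begins 54 mm behind the grasp point. The pads swing forward as they close: fully open they stand 13 mm farther back than shut.
Start: joints at [-1.509, 0.259, 1.535, -0, 1.348, -0.203], TCP at [143.965, -530.829, 231.31] pointing down, gripper open.
Joint ranges: [-3.14, 3.14], [-0.91, 2.08], [0.19, 2.58], [-1.22, 4.36], [0.22, 2.71], [-3.12, 3.12]. Speed limits (rad/s): [2.57, 2.57, 3.14, 3.14, 3.14, 3.14].

INTERFACE

Orientations are given as a rotation vector (axis times angle).
In Python, from workcell import robot gives the robot as it stands.
- The arm moves only by the tool play_rows, never from a script. Its argument "series" is a list of rows, each a list of 7 numbers: the shift along the tool's x, y, z in units of 3 cm (1.0 is 3 cm), then the turn, a rotation vector about the tool's x, y, z in units of 5 degrees (1.0 is 5 degrees), then the opening, from -1 (shut) to 1 (fully open), so that 0 is half open. In form: [[x, y, z, rx, ry, rz, claw], ...]. A call has 1 to 8 rows; each row shifts and turns the commanded pose from where the row before left it, along the tool's axes as they then stand; what a row does not reach is not made up. A row lasts 1/12 s, in which the tool goes at most 41.7 mm and 7.16 degrees, less where a joint would pass 70% of its speed; a pose out of reach is approached as far as the arm can. A call with a number of a shift or a turn outside -1 to 1 is refused whole. A call with a gripper value outside its range is refused whole. The fingers move at their own pace and stop on an object; "newtons" is the grip in N (left out, the last holds). Time passes only in rows, so rows that do not move let the fingers close. It gives the time, the measured TCP pose, the force and the opening at its end, in the units of the state.
- robot.read_state(): the state, without advancing time (a new reading comes with each control period).
- robot.capture(name): name is "scene" or "top" or "wrist"; returns a dict with "img" (420x560x3 uint8, red, green, blue), "vertical_fov" (degrees; the focal length in pixels is half the picture's height over the tangent of half this angle, whatever the lens; pixels are square), "cx", "cy" (the principal point, pixels), "k1" (the pictures are not rectified: a ray, as slopes to the right and down, at radius r is drawn at 1 + k1 r^2 times it, then the intrinsics apply), "cam_to_world" (4x4, takes a point from camera to world coordinates). Camera axes: x right, y down, z forward; pixel columns grow to the right and rows downward; lengths in mm; the calibration is good to about 2 mm. A picture is of the moment at which its call begins. There is no depth.
- robot.close_job(): hands the job in, once; it reports no verdict.
Trained networks look in a picture, given as the dict that the camera call returned (one of the last four; its "shot" number tells which), for a name from the list of things; names that differ only in an ending like _2 or _b are one class to them, and where a whole thing is asked for, a point or a joint stands for the part that bears it (a point fixed in the world has none). Each returns a list of dicts, best first, with "p" (0 to 1); they miss things now and then, are a little off and sometimes report something else, mostly with a low value. They report only what shows in the picture. A call takes as long as a camera call. They do not tell look-alikes from the thing itself.
- robot.cut_out(label, picture): "mask" (420x560 bool, what is visible of it) and "pixel" ([column, row] in pixels, amid what is visible of it).
The state is a dict: "clock": time; "qpos": joint angles; "qvel": joint speeds; "joint_efforts": joint torques, N m; "ee_pos": TCP position; "ee_rot": TCP orientation; "ft_force": force on the tool from outside, world axes, zero at the start; "ft_torque": the same for the moment, N m; "opening": finger opening in mm.
Only numpy, scipy, OpenCV 4.12 (cv2) and the standard library are available. Lean on these libraries where they do the work, as an engineer would, in place of code of your own. Each camera call takes 0.05 s, during which the arm holds its last target. There are 200 camera calls.

TASK

Measure how deep the socket in the red-collared brush head is: carry the depth gauge over by its knob, stand it flat across the mouth of that head, slide its probe down until it touches the bottom of the socket without driving that bottom deeper, and then swing the red lock lever fully home so that the reading is kept. Leave the gauge standing there, let go, and leave everything else on the bench where it is.

Things in the scene. Friction and masses are not known exactly. Their poses are not given: they have to be found in the camera images.
- gauge: Depth gauge, loose, 0.8 kg, standing on its foot: steel beam 116 (along y) x 36 x 16 mm high, on it a blue housing up to 42 mm high. Origin: centre of the foot's underside, on the axis of the upright probe rod; z up. Lifted by the knob on the rod, foot and housing hang at the slide's upper stop; with the foot standing on something, pushing the knob down slides the rod through it
- probe (a joint): slide of the probe rod through the foot, m: 0 = fully raised (tip 5 mm above the foot's underside), grows as the rod goes down, up to 0.085; below the foot the tip stands out by this value minus 5 mm. Stiff slide: about 3 N to move with the lever unlocked, more when locked; stays where it is left
- knob (a point): centre of the square black knob (26 x 26 mm, 30 mm high, sides along the gauge's x and y, yellow line around it) on the top of the probe rod; 157 mm above the foot's underside with the probe fully raised, lower by probe otherwise
- probe_tip (a point): lower end of the 10 mm probe rod, on the gauge's axis
- lock (a joint): lock lever, rad, about an upright axis at x = 0, y = +20 mm of the gauge: 0 = unlocked, lever along the gauge's +x; pi/2 = fully locked, lever along +y, in line with the foot (anticlockwise from above), at a stop. It jams the rod in the last part of the swing; 0.03 to 0.07 N m to turn; stays where left. Starts within 0.15 of unlocked
- lock_post (a point): centre of the free part of the red upright round post (14 mm diameter) at the free end of the red lock lever, 70 mm from the lever's axis; the post's top is 81 mm and the lever's upper face 51 mm above the foot's underside, this point 66 mm
- red_head: turned wooden brush head with a red collar, fixed mouth up in a green holder plate 130 x 130 mm with four dark jaws; 86 mm across at the mouth (91 over the collar), top rim 95 mm above the bench. Origin: under its centre on the bench
- red_head_mouth (a point): centre of the red-collared head's mouth, level with its flat rim, which is 23 mm wide; the round upright socket in it is 40 mm across
- red_head_bottom (a point): centre of the flat bottom of that socket, 40 to 72 mm below the rim, different every time; the bottom is a tight wooden plug that is driven deeper if pressed with more than about 45 N
- black_head: an equal brush head and holder with a black collar; not to be measured. Origin as for the red one
- brush_a: bystander: writing brush, 270 mm long, lying loose; origin under its middle
- inkstone: bystander: dark ink stone 140 x 90 x 25 mm, loose; origin under its centre
- brush_pot: bystander: blue ceramic pot, 90 mm across, 120 mm high, loose; origin under its centre
- paperweight: bystander: brass bar 170 x 28 x 18 mm (long along its x), loose; origin under its centre
- sample_book: bystander: two books, 210 x 150 mm, loose; origin under the centre
Not all that is in view belongs to the job. What is shaped like the gauge but purple is not meant.

How it is judged (in metres and radians):
On the way, in this order (a step that is already met when the one before it is completed fails the run):
1. the gauge stands flat on the red-collared head with the lever still unlocked and the probe touching the bottom of the socket (horizontal distance between gauge and red_head_mouth below 0.02 m and z of gauge in the frame of red_head_mouth between -0.003 and 0.003 m and angle between gauge's own z axis and vertical below 0.05 rad and z of probe_tip in the frame of red_head_bottom below 0.002 m and value of joint lock below 0.5 rad), for 0.2 s.
2. the lock lever is swung home (value of joint lock above 1.4 rad), for 0.2 s.
At the end, for the whole second after the job is handed in: The gauge stands released and at rest on the red-collared head: within 20 mm of the mouth's centre, its foot within 3 mm of the rim and within 0.05 rad of upright, the probe's tip within 2 mm of the socket's bottom, and the lock lever beyond 1.4 rad (fully home is 1.57) (horizontal distance between gauge and red_head_mouth below 0.02 m and z of gauge in the frame of red_head_mouth between -0.003 and 0.003 m and angle between gauge's own z axis and vertical below 0.05 rad and z of probe_tip in the frame of red_head_bottom below 0.002 m and value of joint lock above 1.4 rad and linear speed of gauge below 0.01 m/s); the robot touches nothing.
It fails at once if the plug at the bottom of the red-collared head's socket is driven in by more than 3 mm (distance of red_head_bottom from where it was at the start of the episode above 0.003 m).
It fails at once if a bystander (brush, ink stone, pot, brass bar, books) is moved by more than 30 mm (distance of any of brush_a, inkstone, brush_pot, paperweight, sample_book from where it was at the start of the episode above 0.03 m).
It also fails if it takes over 61 s, if anything falls off the work surface, if the arm or the gripper's body presses on something with over 40 N, if the wrist force passes 120 N, or if a joint passes its speed limit or range.

## Working session

There is one attempt and no reset: what is moved stays moved. The work goes in short steps, Python scripts to look and compute and a tool call to move; the robot and the scene stay as the last step left them, time stands still between calls to the robot, and variables do not carry over. Pictures are saved under pics/ and viewed, about 8 in all and at most 12, crops included, and the job is handed in when it is done.

Besides the shell and the picture viewer there is one more tool, called after ">>>" by a JSON object that holds its "name" and its "arguments". play_rows: Moves the arm, as the interface text tells. Its arguments: {"type":"object","properties":{"series":{"type":"array","items":{"type":"array","items":{"type":"number"}}},"newtons":{"type":"number"}},"required":["series"]}

```bash
mkdir -p pics; ls; cat > h.py <<'E'
import numpy as np, cv2
from workcell import robot
from scipy.spatial.transform import Rotation as R
def K(c):
    f=210/np.tan(np.radians(c["vertical_fov"])/2); return np.array([[f,0,c["cx"]],[0,f,c["cy"]],[0,0,1.]])
def D(c): return np.array([c["k1"],0,0,0,0.])
def ray(c,px):
    u=cv2.undistortPoints(np.array([[px]],float),K(c),D(c))[0,0]
    T=np.array(c["cam_to_world"]); return T[:3,3],T[:3,:3]@np.array([u[0],u[1],1])
def atz(c,px,z):
    o,d=ray(c,px); return o+d*(z-o[2])/d[2]
def proj(c,P):
    T=np.array(c["cam_to_world"]); Ti=np.linalg.inv(T)
    p,_=cv2.projectPoints(np.array(P,float).reshape(-1,3),cv2.Rodrigues(Ti[:3,:3])[0],Ti[:3,3],K(c),D(c)); return p[:,0]
def save(c,n): cv2.imwrite(f"pics/{n}.png",c["img"][:,:,::-1])
E
python3 - <<'E'
from h import *
np.set_printoptions(precision=2,suppress=True)
for n in ["top","scene"]:
    c=robot.capture(n); save(c,n+"0"); print(n,c["vertical_fov"],c["k1"],np.array(c["cam_to_world"]))
    for l in ["gauge","knob","lock_post","red_head","red_head_mouth","black_head"]:
        for d in robot.cut_out(l,c)[:3]: print(l,round(d["p"],2),d["pixel"],d["mask"].sum())
t=cv2.vconcat([cv2.imread("pics/top0.png"),cv2.imread("pics/scene0.png")])
s=robot.read_state(); print(s)
E
```

```text
pics
top 44.66692771578891 0.050664542017731344 [[   0.01   -1.      0.09  419.37]
 [  -1.     -0.01   -0.    -48.53]
 [   0.     -0.09   -1.   1381.43]
 [   0.      0.      0.      1.  ]]
gauge 0.94 [345.5, 219.4] 877
gauge 0.66 [328.6, 285.9] 840
gauge 0.34 [321.7, 181.4] 595
knob 0.6 [352.9, 221.5] 113
knob 0.41 [333.8, 285.7] 136
lock_post 0.77 [348.1, 208.0] 209
lock_post 0.71 [316.3, 288.8] 147
lock_post 0.37 [184.9, 290.7] 1811
red_head 0.85 [244.6, 231.2] 2365
red_head_mouth 0.59 [245.3, 232.4] 2356
red_head_mouth 0.44 [184.6, 290.9] 1846
black_head 0.96 [159.9, 206.7] 2318
scene 45.830111221658655 -0.11837378521571135 [[  -0.38    0.78   -0.49 1039.55]
 [   0.92    0.32   -0.21  194.76]
 [  -0.01   -0.53   -0.85 1049.5 ]
 [   0.      0.      0.      1.  ]]
gauge 0.75 [252.1, 159.7] 976
gauge 0.67 [206.2, 205.1] 1065
knob 0.85 [251.0, 134.3] 254
knob 0.26 [397.6, 206.7] 1884
lock_post 0.58 [268.2, 156.5] 250
lock_post 0.54 [201.9, 213.8] 282
red_head 0.56 [314.7, 238.0] 2968
red_head_mouth 0.9 [318.8, 237.2] 3063
black_head 0.75 [404.0, 294.3] 3429
black_head 0.27 [198.9, 217.1] 257
{'clock': 0.7, 'qpos': array([-1.51,  0.26,  1.54,  0.  ,  1.35, -0.2 ]), 'qvel': array([-0.,  0., -0., -0., -0.,  0.]), 'joint_efforts': array([ -0.  , -44.58, -29.08,  -0.  ,   0.  ,   0.  ]), 'ee_pos': array([ 143.99, -530.82,  231.33]), 'ee_rot': array([-1.32,  1.01, -1.01]), 'ft_force': array([ 0.56, -0.37, -0.24]), 'ft_torque': array([-0.01, -0.  ,  0.01]), 'opening': 85.33381204788263}
```

```bash
ls pics
```

```text
scene0.png
top0.png
```

View pics/top0.png

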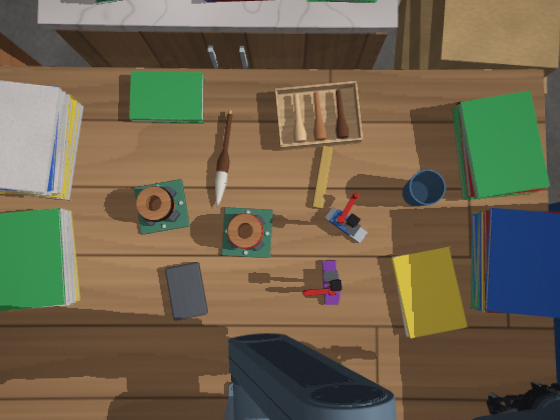

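View pics/scene0.png

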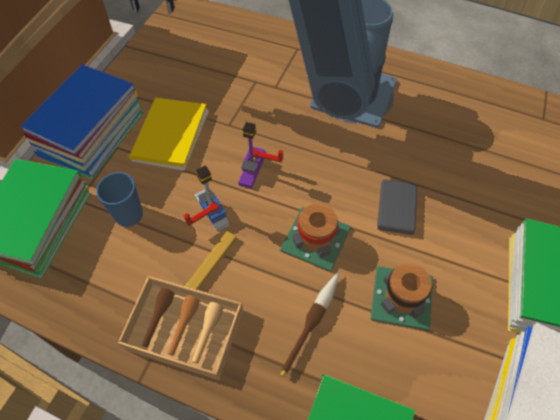

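Top view: the gauge is at ~(345,222) with its knob at (353,221) and lever post at (354,197). The purple look-alike is at (330,283), the red head at (245,231) and the black head at (157,205). The scene view agrees: gauge knob (204,175), red head (317,225).

```bash
cat > q.py <<'E'
from h import *
np.set_printoptions(precision=1,suppress=True)
s=robot.read_state(); M=R.from_rotvec(s["ee_rot"]).as_matrix(); print("tool axes cols\n",M)
t=robot.capture("top"); c=robot.capture("scene")
def tri(a,b):
    (o1,d1),(o2,d2)=ray(t,a),ray(c,b)
    A=np.stack([d1,-d2],1); k=np.linalg.lstsq(A,o2-o1,rcond=None)[0]
    p,q=o1+k[0]*d1,o2+k[1]*d2; return (p+q)/2,np.linalg.norm(p-q)
print("knob",tri((353,220.5),(204,175)))
print("post",tri((354.5,197.5),(188,218)))
print("red mouth",atz(t,(245.5,231.5),95),atz(c,(318,219),95))
print("beam ends",atz(t,(330,213),8),atz(t,(362,238),8))
print("purple knob",tri((335.5,285.5),(249.5,131)))
for n,p in dict(pot=(425,188),weight=(322,178)).items(): print(n,atz(t,p,60 if n=="pot" else 18))
i=cv2.resize(t["img"][170:320,210:380],None,fx=4,fy=4,interpolation=cv2.INTER_CUBIC); cv2.imwrite("pics/crop1.png",i[:,:,::-1])
E
python3 q.py
```

```text
tool axes cols
 [[ 0.3  0.   1. ]
 [-1.  -0.   0.3]
 [ 0.  -1.   0. ]]
knob (array([ 513.7, -206. ,  152.6]), np.float64(4.173679229565244))
post (array([ 582. , -224.4,   59.7]), np.float64(0.4085310279206354))
red mouth [489.8  55.4  95. ] [491.4  60.6  95. ]
beam ends [ 545.8 -164.8    8. ] [ 478.9 -250.4    8. ]
purple knob (array([ 358.6, -163.9,  151.3]), np.float64(3.0776915469991866))
pot [ 607.6 -407.1   60. ]
weight [ 639.4 -142.5   18. ]
```

View pics/crop1.png

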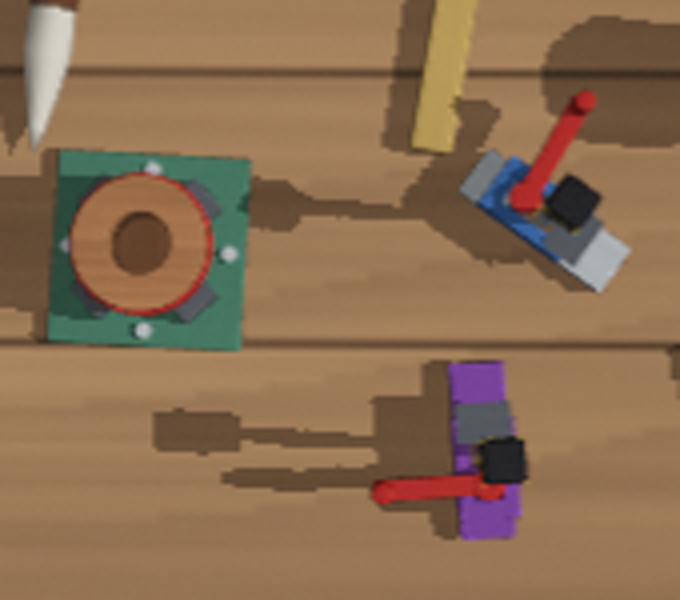

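The crop shows the gauge beam from (470,175) to (615,275), so its y axis is at about 52° yaw. The lever points at about -34°, which is near unlocked. The knob, beam centre and heights agree, so I'll go above the knob with tool x at -38°.

```bash
cat > plan.py <<'E'
from h import *
import sys
# plan.py x y z yaw(deg of tool x) claw [nmax mm per axis]
x,y,z,yaw,claw=map(float,sys.argv[1:6]); step=float(sys.argv[6]) if len(sys.argv)>6 else 27
s=robot.read_state(); M=R.from_rotvec(s["ee_rot"]); p=s["ee_pos"].copy(); th=np.degrees(np.arctan2(*M.as_matrix()[[1,0],0]))
print("at",p.round(1),"yaw",round(th,1),"F",s["ft_force"].round(1),"open",round(s["opening"],1),"t",round(s["clock"],2))
T=np.array([x,y,z]); dy=(yaw-th+180)%360-180
n=max(1,int(np.ceil(max(np.linalg.norm(T-p)/step,abs(dy)/4.5))))
rows=[]
for i in range(n):
    m=M.as_matrix(); d=(m.T@((T-p)/(n-i)))/30; d=np.clip(np.round(d,2),-1,1); r=np.round(-dy/n/5,2)
    rows.append([*d.tolist(),0,float(r),0,claw]); p=p+m@(d*30); M=M*R.from_rotvec([0,np.radians(r*5),0])
for i in range(0,n,8): print([[0 if v==0 else round(v,2) for v in r] for r in rows[i:i+8]])
E
python3 plan.py 513 -207 250 -38 1
```

```text
at [ 144.  -530.8  231.3] yaw -74.8 F [-0.4 -0.1  0.7] open 85.2 t 0.8
[[-0.38, -0.03, 0.77, 0, -0.39, 0, 1.0], [-0.35, -0.03, 0.79, 0, -0.39, 0, 1.0], [-0.33, -0.03, 0.8, 0, -0.39, 0, 1.0], [-0.3, -0.03, 0.81, 0, -0.39, 0, 1.0], [-0.27, -0.03, 0.82, 0, -0.39, 0, 1.0], [-0.24, -0.03, 0.83, 0, -0.39, 0, 1.0], [-0.21, -0.03, 0.83, 0, -0.39, 0, 1.0], [-0.19, -0.03, 0.84, 0, -0.39, 0, 1.0]]
[[-0.16, -0.03, 0.85, 0, -0.39, 0, 1.0], [-0.13, -0.04, 0.85, 0, -0.39, 0, 1.0], [-0.1, -0.03, 0.85, 0, -0.39, 0, 1.0], [-0.07, -0.04, 0.86, 0, -0.39, 0, 1.0], [-0.04, -0.03, 0.86, 0, -0.39, 0, 1.0], [-0.01, -0.04, 0.86, 0, -0.39, 0, 1.0], [0.02, -0.03, 0.86, 0, -0.39, 0, 1.0], [0.05, -0.04, 0.86, 0, -0.39, 0, 1.0]]
[[0.08, -0.03, 0.86, 0, -0.39, 0, 1.0], [0.1, -0.04, 0.85, 0, -0.39, 0, 1.0], [0.14, -0.03, 0.85, 0, -0.39, 0, 1.0]]
```

>>> {"name": "play_rows", "arguments": {"series": [[-0.4,0,0.8,0,-0.4,0,1],[-0.35,0,0.8,0,-0.4,0,1],[-0.3,0,0.8,0,-0.4,0,1],[-0.3,0,0.8,0,-0.4,0,1],[-0.3,0,0.8,0,-0.4,0,1],[-0.25,-0.1,0.8,0,-0.4,0,1],[-0.2,-0.1,0.8,0,-0.4,0,1],[-0.2,-0.1,0.8,0,-0.4,0,1]]}}

```text
clock: 1.47
ee_pos: [297.2, -393.6, 240.5]
ee_rot: [-1.419, 0.798, -0.799]
ft_force: [0.0, 0.3, 0.4]
opening: 85.5
```

>>> {"name": "play_rows", "arguments": {"series": [[-0.15,-0.1,0.85,0,-0.4,0,1],[-0.15,0,0.85,0,-0.4,0,1],[-0.1,0,0.85,0,-0.4,0,1],[-0.05,0,0.85,0,-0.4,0,1],[-0.05,0,0.85,0,-0.4,0,1],[0,0,0.85,0,-0.4,0,1],[0,0,0.85,0,-0.4,0,1],[0.05,0,0.85,0,-0.4,0,1]]}}

```text
clock: 2.13
ee_pos: [449.7, -256.4, 243.4]
ee_rot: [-1.491, 0.583, -0.583]
ft_force: [0.2, -0.7, -0.9]
opening: 85.3
```

```bash
python3 plan.py 513 -207 250 -38 1
```

```text
at [ 449.7 -256.4  243.4] yaw -42.7 F [ 0.2 -0.7 -0.9] open 85.3 t 2.13
[[0.14, -0.07, 0.88, 0, -0.32, 0, 1.0], [0.17, -0.07, 0.88, 0, -0.32, 0, 1.0], [0.2, -0.08, 0.87, 0, -0.32, 0, 1.0]]
```

>>> {"name": "play_rows", "arguments": {"series": [[0.15,-0.1,0.9,0,-0.3,0,1],[0.15,-0.1,0.9,0,-0.3,0,1],[0.2,0,0.85,0,-0.3,0,1],[0,0,0,0,0,0,1]]}}

```text
clock: 2.47
ee_pos: [515.8, -204.8, 249.4]
ee_rot: [-1.506, 0.518, -0.521]
ft_force: [0.1, -0.3, 0.4]
opening: 85.3
```

```bash
python3 - <<'E'
from h import *
np.set_printoptions(precision=1,suppress=True)
w=robot.capture("wrist"); save(w,"w1"); print(robot.read_state()["ee_pos"],np.array(w["cam_to_world"]))
for l,z in [("knob",157),("gauge",20),("lock_post",75)]:
    for d in robot.cut_out(l,w)[:2]:
        m=d["mask"].astype(np.uint8); pts=np.argwhere(m)[:,::-1].astype(np.float32)
        print(l,d["p"],d["pixel"],m.sum(),atz(w,d["pixel"],z),cv2.minAreaRect(pts))
E
```

```text
[ 514.1 -206.1  249.2] [[   0.8   -0.6   -0.2  564.8]
 [  -0.6   -0.7   -0.2 -143.3]
 [   0.     0.3   -1.   391.6]
 [   0.     0.     0.     1. ]]
knob 0.66 [110.3, 283.4] 2232 [ 370.8 -163.7  157. ] ((122.83727264404297, 271.718505859375), (34.359596252441406, 105.80806732177734), 46.97493362426758)
knob 0.59 [285.1, 216.7] 1748 [ 516.8 -205.9  157. ] ((284.0, 207.5), (63.0, 36.0), 90.0)
gauge 0.97 [284.7, 169.1] 4798 [ 523.4 -197.4   20. ] ((314.44879150390625, 181.82342529296875), (111.06620025634766, 97.85823822021484), 89.0759506225586)
gauge 0.93 [133.7, 236.5] 6094 [ 328.4 -149.1   20. ] ((120.55133056640625, 228.84933471679688), (96.49652862548828, 161.9665069580078), 45.384525299072266)
lock_post 0.91 [317.6, 162.7] 1347 [ 558.2 -204.    75. ] ((318.4441223144531, 162.77352905273438), (21.24493408203125, 89.58151245117188), 85.60128784179688)
lock_post 0.72 [107.8, 220.0] 1247 [ 355.5 -119.1   75. ] ((113.62761688232422, 225.0186767578125), (89.94296264648438, 27.746755599975586), 28.886581420898438)
```

View pics/w1.png

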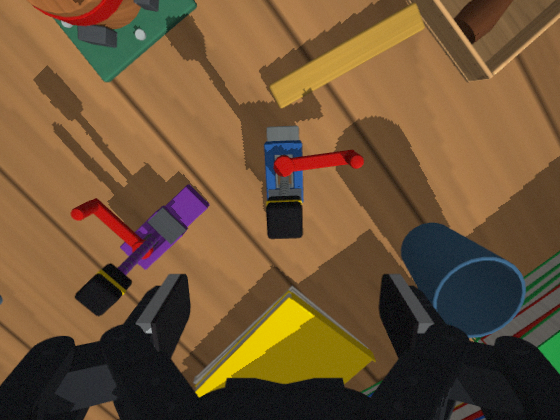

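The wrist view shows the gauge aligned with the tool. The knob's top face is at (285,221), the lever pivot at (284,166) and the post at (357,160); the purple copy is at lower left. The TCP is directly over the knob, so I'll descend and grip.

>>> {"name": "play_rows", "arguments": {"series": [[0,0.8,0,0,0,0,1],[0,0.8,0,0,0,0,1],[0,0.8,0,0,0,0,1],[0,0.6,0,0,0,0,1],[0,0.5,0,0,0,0,1],[0,0.4,0,0,0,0,1],[0,0,0,0,0,0,1],[0,0,0,0,0,0,-0.5]], "newtons": 60}}

```text
clock: 3.33
ee_pos: [511.7, -208.3, 132.0]
ee_rot: [-1.506, 0.526, -0.524]
ft_force: [0.2, 0.1, 0.2]
opening: 75.2
```

>>> {"name": "play_rows", "arguments": {"series": [[0,0,0,0,0,0,-1],[0,0,0,0,0,0,-1],[0,0,0,0,0,0,-1],[0,0,0,0,0,0,-1],[0,0,0,0,0,0,-1],[0,0,0,0,0,0,-1],[0,0,0,0,0,0,-1],[0,0,0,0,0,0,-1]], "newtons": 60}}

```text
clock: 4.0
ee_pos: [513.1, -207.9, 132.7]
ee_rot: [-1.507, 0.523, -0.525]
ft_force: [1.2, -0.8, 2.0]
opening: 25.5
```

```bash
python3 plan.py 514 -206 270 -38 -1
```

```text
at [ 513.1 -207.9  132.7] yaw -38.3 F [ 1.2 -0.8  2. ] open 25.5 t 4.0
[[0, -0.76, 0.01, 0, -0.01, 0, -1.0], [0, -0.76, 0.01, 0, -0.01, 0, -1.0], [0, -0.76, 0.01, 0, -0.01, 0, -1.0], [0, -0.77, 0.01, 0, -0.01, 0, -1.0], [-0.01, -0.76, 0.01, 0, -0.01, 0, -1.0], [0, -0.77, 0.02, 0, -0.01, 0, -1.0]]
```

>>> {"name": "play_rows", "arguments": {"series": [[0,-0.2,0,0,0,0,-1],[0,-0.4,0,0,0,0,-1],[0,-0.6,0,0,0,0,-1],[0,-0.7,0,0,0,0,-1],[0,-0.8,0,0,0,0,-1],[0,-0.8,0,0,0,0,-1],[0,-0.7,0,0,0,0,-1],[0,-0.4,0,0,0,0,-1]]}}

```text
clock: 4.67
ee_pos: [512.2, -207.1, 271.3]
ee_rot: [-1.506, 0.524, -0.522]
ft_force: [1.8, -0.3, -8.4]
opening: 25.3
```

```bash
python3 plan.py 490.5 57 272 -38 -1 22; python3 - <<'E'
from h import *
c=robot.capture("scene"); save(c,"s2")
t=robot.capture("top")
for l in ["red_head","red_head_mouth"]:
    for d in robot.cut_out(l,t)[:1]:
        print(l,d["p"],d["pixel"],cv2.minEnclosingCircle(np.argwhere(d["mask"])[:,::-1].astype(np.float32)))
E
```

```text
at [ 512.2 -207.1  271.3] yaw -38.3 F [ 1.8 -0.3 -8.4] open 25.3 t 4.67
[[-0.46, 0, 0.5, 0, 0, 0, -1.0], [-0.46, 0, 0.5, 0, 0, 0, -1.0], [-0.46, 0, 0.5, 0, 0, 0, -1.0], [-0.46, 0, 0.5, 0, 0, 0, -1.0], [-0.47, 0, 0.5, 0, 0, 0, -1.0], [-0.46, 0, 0.49, 0, 0, 0, -1.0], [-0.47, 0, 0.5, 0, 0, 0, -1.0], [-0.46, 0, 0.49, 0, 0, 0, -1.0]]
[[-0.47, 0, 0.5, 0, 0, 0, -1.0], [-0.46, 0, 0.49, 0, 0, 0, -1.0], [-0.47, -0.01, 0.5, 0, 0, 0, -1.0], [-0.46, 0, 0.49, 0, 0, 0, -1.0], [-0.47, -0.01, 0.5, 0, 0, 0, -1.0]]
red_head 0.85 [242.6, 229.4] ((246.5, 232.5), 32.59611129760742)
red_head_mouth 0.79 [244.6, 235.0] ((246.00552368164062, 232.9365234375), 32.604732513427734)
```

View pics/s2.png

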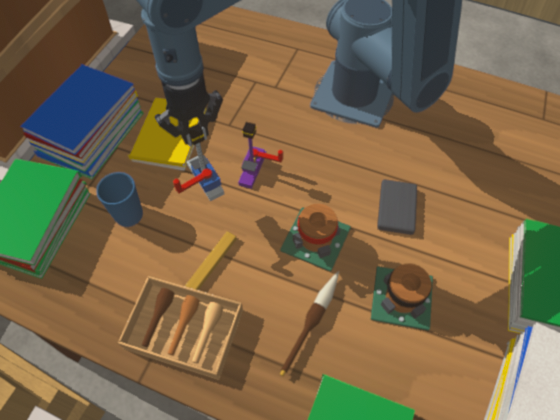

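The gauge hangs from the gripper at (200,165) and the bench is otherwise unchanged. I'll carry it over the red head.

>>> {"name": "play_rows", "arguments": {"series": [[-0.25,0,0.25,0,0,0,-1],[-0.45,0,0.5,0,0,0,-1],[-0.45,0,0.5,0,0,0,-1],[-0.5,0,0.5,0,0,0,-1],[-0.5,0,0.5,0,0,0,-1],[-0.5,0,0.5,0,0,0,-1],[-0.5,0,0.5,0,0,0,-1],[-0.5,0,0.5,0,0,0,-1]]}}

```text
clock: 5.53
ee_pos: [494.9, -49.3, 268.4]
ee_rot: [-1.506, 0.527, -0.52]
ft_force: [-0.4, 0.6, -7.9]
opening: 25.4
```

>>> {"name": "play_rows", "arguments": {"series": [[-0.5,0,0.5,0,0,0,-1],[-0.5,0,0.5,0,0,0,-1],[-0.45,0,0.5,0,0,0,-1],[-0.4,0,0.5,0,0,0,-1],[-0.3,0,0.4,0,0,0,-1],[-0.2,0,0.3,0,0,0,-1],[0,0,0,0,0,0,-1],[0,0,0,0,0,0,-1]]}}

```text
clock: 6.2
ee_pos: [490.7, 56.3, 269.3]
ee_rot: [-1.508, 0.524, -0.521]
ft_force: [-0.4, -0.1, -9.5]
opening: 24.8
```

```bash
python3 plan.py 490.5 57 240 -38 -1 22; python3 - <<'E'
from h import *
c=robot.capture("wrist"); s=robot.capture("scene")
i=np.vstack([c["img"][0:260,:],s["img"][120:280,:]]); cv2.imwrite("pics/ws3.png",i[:,:,::-1])
E
```

```text
at [490.7  56.3 269.3] yaw -38.2 F [-0.4 -0.1 -9.5] open 24.8 t 6.2
[[-0.01, 0.49, 0.01, 0, -0.02, 0, -1.0], [-0.01, 0.49, 0.01, 0, -0.02, 0, -1.0]]
```

View pics/ws3.png

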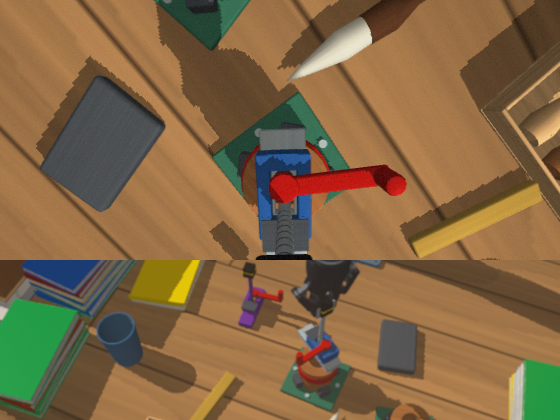

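The gauge hangs centred over the red head with its beam across the mouth (wrist view centre (285,190), lever to the right at (395,183)). I'll lower it onto the rim and watch the force.

>>> {"name": "play_rows", "arguments": {"series": [[0,0.4,0,0,0,0,-1],[0,0.4,0,0,0,0,-1],[0,0.3,0,0,0,0,-1],[0,0.1,0,0,0,0,-1],[0,0,0,0,0,0,-1],[0,0,0,0,0,0,-1]]}}

```text
clock: 6.8
ee_pos: [491.7, 55.4, 234.5]
ee_rot: [-1.507, 0.524, -0.524]
ft_force: [0.4, 0.3, -8.6]
opening: 25.0
```

>>> {"name": "play_rows", "arguments": {"series": [[0,0.1,0,0,0,0,-1],[0,0.1,0,0,0,0,-1],[0,0,0,0,0,0,-1],[0,0,0,0,0,0,-1]]}}

```text
clock: 7.13
ee_pos: [492.3, 55.6, 229.2]
ee_rot: [-1.506, 0.522, -0.526]
ft_force: [1.3, -1.0, -3.4]
opening: 24.8
```

>>> {"name": "play_rows", "arguments": {"series": [[0,0.1,0,0,0,0,-1],[0,0.1,0,0,0,0,-1],[0,0,0,0,0,0,-1],[0,0,0,0,0,0,-1]]}}

```text
clock: 7.47
ee_pos: [492.3, 55.6, 222.7]
ee_rot: [-1.506, 0.522, -0.525]
ft_force: [1.9, -1.0, 0.2]
opening: 25.5
```

The foot is on the rim, with contact at TCP z ≈ 229. I'll reduce the grip so the fingers slip before the plug could be driven in, and slide the probe down to just above the shallowest possible bottom.

>>> {"name": "play_rows", "arguments": {"series": [[0,0,0,0,0,0,-1],[0,0.15,0,0,0,0,-1],[0,0.15,0,0,0,0,-1],[0,0.2,0,0,0,0,-1],[0,0.2,0,0,0,0,-1],[0,0.2,0,0,0,0,-1],[0,0.1,0,0,0,0,-1],[0,0,0,0,0,0,-1]], "newtons": 22}}

```text
clock: 8.13
ee_pos: [491.3, 55.8, 191.1]
ee_rot: [-1.507, 0.525, -0.523]
ft_force: [3.5, -1.4, -1.2]
opening: 25.5
```

```bash
python3 - <<'E'
from h import *
c=robot.capture("scene")
i=cv2.resize(c["img"][150:290,240:400],None,fx=4,fy=4,interpolation=cv2.INTER_CUBIC); cv2.imwrite("pics/s4.png",i[:,:,::-1])
E
python3 plan.py 492 56 188 -38 -1
```

```text
at [490.8  56.  191.1] yaw -38.3 F [ 3.3 -0.7 -3.3] open 25.9 t 8.18
[[0.03, 0.1, 0.02, 0, -0.07, 0, -1.0]]
```

View pics/s4.png

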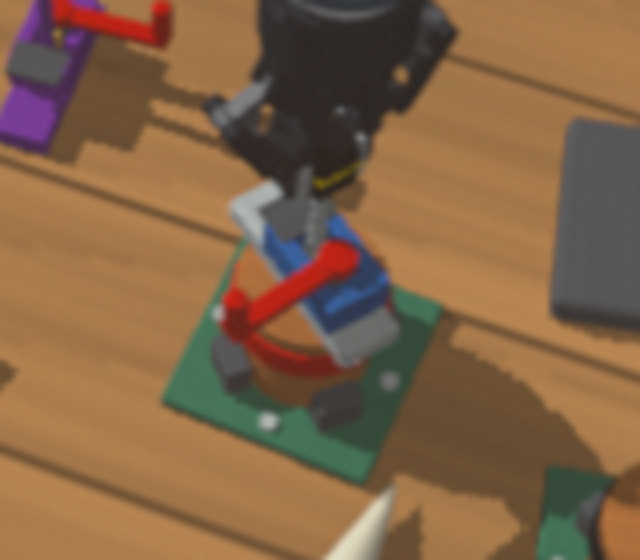

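The foot lies across the rim and the fingers still hold the knob. From here I go down in small steps.

>>> {"name": "play_rows", "arguments": {"series": [[0,0.1,0,0,0,0,-1],[0,0.1,0,0,0,0,-1],[0,0.1,0,0,0,0,-1]]}}

```text
clock: 8.43
ee_pos: [490.9, 56.0, 182.9]
ee_rot: [-1.507, 0.525, -0.523]
ft_force: [-0.4, -0.1, 2.3]
opening: 25.0
```

>>> {"name": "play_rows", "arguments": {"series": [[0,0.05,0,0,0,0,-1],[0,0.05,0,0,0,0,-1],[0,0.05,0,0,0,0,-1]]}}

```text
clock: 8.68
ee_pos: [491.0, 56.0, 178.5]
ee_rot: [-1.507, 0.525, -0.523]
ft_force: [-0.7, -1.1, 1.7]
opening: 25.3
```

>>> {"name": "play_rows", "arguments": {"series": [[0,0.05,0,0,0,0,-1],[0,0.05,0,0,0,0,-1],[0,0.05,0,0,0,0,-1]]}}

```text
clock: 8.93
ee_pos: [491.0, 56.0, 174.0]
ee_rot: [-1.507, 0.524, -0.523]
ft_force: [-2.0, 0.4, 2.2]
opening: 25.3
```

>>> {"name": "play_rows", "arguments": {"series": [[0,0.05,0,0,0,0,-1],[0,0.05,0,0,0,0,-1]]}}

```text
clock: 9.1
ee_pos: [491.0, 56.0, 171.0]
ee_rot: [-1.507, 0.524, -0.523]
ft_force: [-2.2, 0.6, 0.9]
opening: 25.6
```

>>> {"name": "play_rows", "arguments": {"series": [[0,0.05,0,0,0,0,-1],[0,0.05,0,0,0,0,-1]]}}

```text
clock: 9.27
ee_pos: [491.1, 55.9, 168.0]
ee_rot: [-1.507, 0.524, -0.523]
ft_force: [-2.1, 0.2, 2.5]
opening: 25.4
```

>>> {"name": "play_rows", "arguments": {"series": [[0,0.05,0,0,0,0,-1],[0,0.05,0,0,0,0,-1]]}}

```text
clock: 9.43
ee_pos: [491.6, 55.9, 166.3]
ee_rot: [-1.506, 0.523, -0.524]
ft_force: [-8.4, 1.3, 22.9]
opening: 25.1
```

Contact: the force jumped to 23 N at TCP z 166.3, so the probe is at about 62 mm and the depth about 57 mm, which is within range. I'll hold, ease most of the load off, then open slightly.

>>> {"name": "play_rows", "arguments": {"series": [[0,0,0,0,0,0,-1],[0,-0.02,0,0,0,0,-1],[0,0,0,0,0,0,-1],[0,0,0,0,0,0,-1]]}}

```text
clock: 9.77
ee_pos: [491.5, 56.0, 166.5]
ee_rot: [-1.506, 0.523, -0.524]
ft_force: [-3.3, 0.8, 6.6]
opening: 25.1
```

>>> {"name": "play_rows", "arguments": {"series": [[0,0,0,0,0,0,0.2],[0,0,0,0,0,0,0.2],[0,0,0,0,0,0,0.2],[0,0,0,0,0,0,0.2],[0,0,0,0,0,0,0.2]]}}

```text
clock: 10.18
ee_pos: [491.7, 55.7, 165.8]
ee_rot: [-1.507, 0.524, -0.524]
ft_force: [0.9, -0.7, -0.0]
opening: 51.6
```

>>> {"name": "play_rows", "arguments": {"series": [[0,-0.3,0,0,0,0,0.2],[0,-0.7,0,0,0,0,0.2],[0,-0.7,0,0,0,0,0.2],[0,-0.8,0,0,0,0,0.2],[0,-0.5,0,0,0,0,0.2],[0,0,0,0,0,0,0.2]]}}

```text
clock: 10.68
ee_pos: [493.6, 55.6, 260.3]
ee_rot: [-1.505, 0.518, -0.529]
ft_force: [0.6, 0.0, 1.1]
opening: 51.1
```

```bash
python3 - <<'E'
from h import *
np.set_printoptions(precision=1,suppress=True)
s=robot.read_state(); print(s["ee_pos"],s["ft_force"],s["opening"])
c=robot.capture("wrist"); d=robot.capture("scene"); 
g=np.array([491,56,95.])
for n,cam in (("w",c),("s",d)):
    for l in ["lock_post","knob","gauge"]:
        for r in robot.cut_out(l,cam)[:1]: print(n,l,r["p"],r["pixel"])
a=np.radians(-38.2); X=np.array([np.cos(a),np.sin(a),0]); Y=np.array([-np.sin(a),np.cos(a),0]); Z=np.array([0,0,1])
im=c["img"].copy(); im2=d["img"].copy()
P=[g+Y*58+Z*16,g-Y*58+Z*16,g+Y*20+Z*51,g+Y*20+70*X+Z*81,g+Z*(172-62)]
for i,cam in ((im,c),(im2,d)):
    for p in proj(cam,P): cv2.circle(i,tuple(int(v) for v in p),2,(0,255,0),-1)
cv2.imwrite("pics/w5.png",np.hstack([im[60:420,100:460],cv2.resize(im2[140:290,240:390],(360,360))])[:,:,::-1])
E
```

```text
[493.6  55.6 260.3] [0.6 0.  1.1] 51.062077984424285
w lock_post 0.73 [275.2, 360.6]
w knob 0.86 [282.6, 224.6]
w gauge 0.88 [305.3, 353.3]
s lock_post 0.79 [267.7, 156.4]
s knob 0.81 [320.2, 196.0]
s gauge 0.94 [252.1, 158.5]
```

View pics/w5.png

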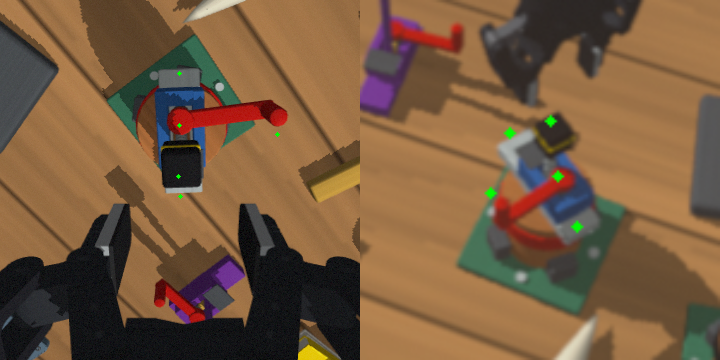

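The overlay agrees with the gauge to within a few pixels. It sits about 4 mm farther along its +y than the TCP, with beam ends at crop (180,68)/(182,191), pivot (180,120) and post (279,114). Next I'll locate the post and plan the push.

```bash
cat > sw.py <<'E'
from h import *
np.set_printoptions(precision=1,suppress=True)
YAW=-38.2; a=np.radians(YAW); X=np.array([np.cos(a),np.sin(a),0]); Y=np.array([-np.sin(a),np.cos(a),0])
G=np.array([493.8,59.5,95])
def fin(phi,t,r=70):  # finger centre, phi rad, t tangential offset
    return G+20*Y+r*(X*np.cos(phi)+Y*np.sin(phi))+t*(-X*np.sin(phi)+Y*np.cos(phi))
E
python3 - <<'E'
from sw import *
c=robot.capture("wrist")
p=atz(c,(379,174),176); q=atz(c,(280,180),149); 
for n,v in (("post",p),("pivot",q)): d=v-G; print(n,v,"gauge xy",d@X,d@Y)
d=p-q; print("phi",np.arctan2(d@Y,d@X),np.hypot(d[0],d[1]))
print("start",fin(0.1,-33))
E
python3 plan.py 532 24 230 -33 -1
```

```text
post [563.3  42.9 176. ] gauge xy 64.89907372221755 29.89811447686821
pivot [504.1  76.7 149. ] gauge xy -2.5698756865467622 19.864969171027226
phi 0.14762574430631176 68.21087258678426
start [547.5   9.8  95. ]
at [491.2  55.8 255.1] yaw -38.3 F [ 0.9 -0.3  1. ] open 51.6 t 11.13
[[0.58, 0.28, 0, 0, -0.36, 0, -1.0], [0.57, 0.28, -0.01, 0, -0.36, 0, -1.0], [0.58, 0.27, -0.03, 0, -0.36, 0, -1.0]]
```

```bash
sed -i 's/493.8,59.5/492.5,60.5/' sw.py; python3 - <<'E'
from sw import *
p=fin(0.14,-33); print(p)
import subprocess; print(subprocess.run(f"python3 plan.py {p[0]} {p[1]} 245 -30 -1 20",shell=True,capture_output=True,text=True).stdout)
E
```

```text
[548.8  12.5  95. ]
at [491.2  55.8 255.1] yaw -38.3 F [ 0.9 -0.3  1. ] open 51.6 t 11.13
[[0.6, 0.08, 0.01, 0, -0.42, 0, -1.0], [0.6, 0.08, -0.01, 0, -0.42, 0, -1.0], [0.6, 0.09, -0.03, 0, -0.42, 0, -1.0], [0.6, 0.08, -0.04, 0, -0.42, 0, -1.0]]
```

>>> {"name": "play_rows", "arguments": {"series": [[0.6,0.1,0,0,-0.4,0,-1],[0.6,0.1,0,0,-0.4,0,-1],[0.6,0.1,0,0,-0.4,0,-1],[0.6,0.1,-0.05,0,-0.4,0,-1],[0,0,0,0,0,0,-1],[0,0,0,0,0,0,-1],[0,0,0,0,0,0,-1],[0,0,0,0,0,0,-1]]}}

```text
clock: 11.8
ee_pos: [548.7, 13.5, 244.0]
ee_rot: [-1.531, 0.415, -0.414]
ft_force: [0.4, 0.3, 0.9]
opening: 0.2
```

```bash
python3 plan.py 548.8 12.5 151 -30 -1 16; python3 - <<'E'
from sw import *
c=robot.capture("wrist"); s=robot.read_state()
im=c["img"].copy(); e=s["ee_pos"]
for p in proj(c,[fin(.14,-33)+[0,0,56],fin(.14,0)+[0,0,81],G+20*Y+[0,0,52],e]): cv2.circle(im,tuple(int(v) for v in p),2,(0,255,0),-1)
cv2.imwrite("pics/w6.png",im[:,:,::-1])
E
```

```text
at [548.7  13.5 244. ] yaw -30.3 F [0.4 0.3 0.9] open 0.2 t 11.8
[[0, 0.52, 0, 0, -0.01, 0, -1.0], [0, 0.52, -0.01, 0, -0.01, 0, -1.0], [0.01, 0.51, 0, 0, -0.01, 0, -1.0], [0, 0.52, -0.01, 0, -0.01, 0, -1.0], [0.01, 0.51, 0, 0, -0.01, 0, -1.0], [0, 0.52, -0.01, 0, -0.01, 0, -1.0]]
```

View pics/w6.png

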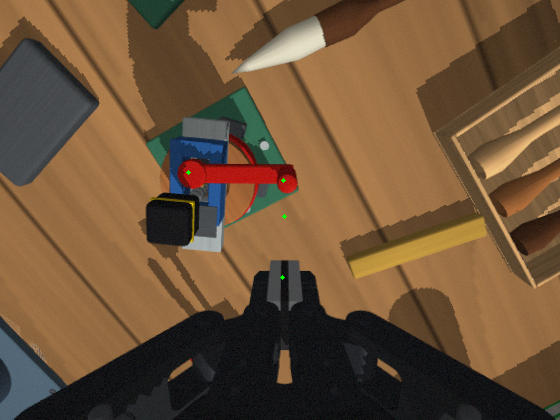

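The predicted post (283,181), pivot (188,172) and finger target (284,216) all line up with the picture. I'll go down beside the post and begin the push.

>>> {"name": "play_rows", "arguments": {"series": [[0,0.6,0,0,0,0,-1],[0,0.6,0,0,0,0,-1],[0,0.6,0,0,0,0,-1],[0,0.6,0,0,0,0,-1],[0,0.4,0,0,0,0,-1],[0,0.25,0,0,0,0,-1],[0,0,0,0,0,0,-1]]}}

```text
clock: 12.43
ee_pos: [548.1, 13.5, 151.1]
ee_rot: [-1.531, 0.417, -0.412]
ft_force: [-1.0, 0.5, 0.1]
opening: -0.2
```

>>> {"name": "play_rows", "arguments": {"series": [[0,0,0.1,0,0,0,-1],[0,0,0.1,0,0,0,-1],[0,0,0.1,0,0,0,-1],[0,0,0.1,0,0,0,-1],[0,0,0.1,0,0,0,-1],[0,0,0,0,0,0,-1]]}}

```text
clock: 12.93
ee_pos: [557.6, 26.4, 152.9]
ee_rot: [-1.53, 0.414, -0.415]
ft_force: [0.2, 0.5, -0.1]
opening: 0.2
```

```bash
cat > arc.py <<'E'
from sw import *
s=robot.read_state(); e=s["ee_pos"]; d=e-G-20*Y; M=R.from_rotvec(s["ee_rot"]).as_matrix()
y=np.degrees(np.arctan2(M[1,0],M[0,0])); ph=np.radians(y-YAW); u=X*np.cos(ph)+Y*np.sin(ph); v=-X*np.sin(ph)+Y*np.cos(ph)
print(e,"F",s["ft_force"],"phi(tool)",round(ph,3),"r",d@u,"t",d@v,s["clock"])
E
python3 arc.py
```

```text
[557.6  26.4 152.9] F [ 0.2  0.5 -0.1] phi(tool) 0.138 r 70.61645451031322 t -16.425621711730166 12.9333
```

>>> {"name": "play_rows", "arguments": {"series": [[0.02,0,0.1,0,-0.5,0,-1],[0.025,0,0.1,0,-0.5,0,-1],[0.025,0,0.1,0,-0.5,0,-1],[0.025,0,0.1,0,-0.5,0,-1],[0.025,0,0.1,0,-0.5,0,-1],[0.025,0,0.1,0,-0.5,0,-1],[0.025,0,0.1,0,-0.5,0,-1],[0.025,0,0.1,0,-0.5,0,-1]]}}

```text
clock: 13.6
ee_pos: [571.1, 46.0, 152.4]
ee_rot: [-1.566, 0.14, -0.14]
ft_force: [-0.1, 0.3, -0.3]
opening: 0.2
```

>>> {"name": "play_rows", "arguments": {"series": [[0.02,0,0.1,0,-0.5,0,-1],[0.025,0,0.1,0,-0.5,0,-1],[0.025,0,0.1,0,-0.5,0,-1],[0.025,0,0.1,0,-0.5,0,-1],[0.025,0,0.1,0,-0.5,0,-1],[0.025,0,0.1,0,-0.5,0,-1],[0.025,0,0.1,0,-0.5,0,-1],[0.025,0,0.1,0,-0.5,0,-1]]}}

```text
clock: 14.27
ee_pos: [577.6, 69.7, 152.4]
ee_rot: [-1.567, -0.134, 0.134]
ft_force: [-1.0, 0.3, 0.5]
opening: 0.1
```

```bash
python3 arc.py; python3 - <<'E'
from sw import *
c=robot.capture("wrist"); d=robot.capture("top")
cv2.imwrite("pics/w7.png",np.hstack([c["img"][40:340,80:440],cv2.resize(d["img"][190:270,200:296],(360,300),interpolation=cv2.INTER_CUBIC)])[:,:,::-1])
E
```

```text
[577.6  69.7 152.4] F [-1.   0.3  0.5] phi(tool) 0.838 r 70.60708260512627 t -18.76302142815765 14.2667
```

View pics/w7.png

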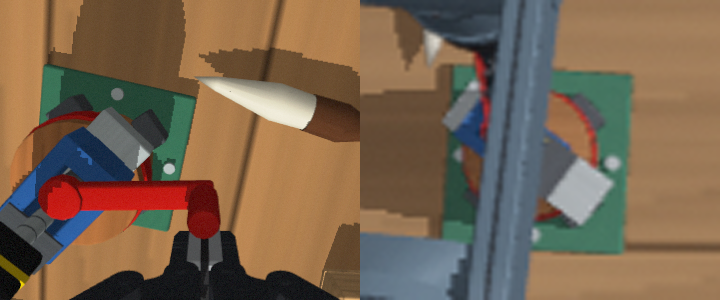

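The lever is following the finger (post at (203,205) touching the fingers), while the gauge foot keeps its yaw. I'll do the second half.

>>> {"name": "play_rows", "arguments": {"series": [[0.025,0,0.105,0,-0.5,0,-1],[0.025,0,0.105,0,-0.5,0,-1],[0.025,0,0.105,0,-0.5,0,-1],[0.025,0,0.105,0,-0.5,0,-1],[0.025,0,0.105,0,-0.5,0,-1],[0.025,0,0.105,0,-0.5,0,-1],[0.025,0,0.105,0,-0.5,0,-1],[0.025,0,0.105,0,-0.5,0,-1]]}}

```text
clock: 15.03
ee_pos: [575.4, 95.2, 152.4]
ee_rot: [-1.533, -0.406, 0.406]
ft_force: [-0.1, -0.8, -0.1]
opening: 0.1
```

>>> {"name": "play_rows", "arguments": {"series": [[0.025,0,0.105,0,-0.5,0,-1],[0.025,0,0.105,0,-0.5,0,-1],[0.025,0,0.105,0,-0.5,0,-1],[0.025,0,0.105,0,-0.5,0,-1],[0.025,0,0.105,0,-0.5,0,-1],[0.025,0,0.105,0,-0.5,0,-1],[0,0,0,0,0,0,-1]]}}

```text
clock: 15.62
ee_pos: [567.8, 113.5, 152.5]
ee_rot: [-1.483, -0.61, 0.61]
ft_force: [-0.1, 0.0, -1.1]
opening: 0.1
```

```bash
python3 arc.py; python3 - <<'E'
from sw import *
c=robot.capture("wrist"); d=robot.capture("scene")
cv2.imwrite("pics/w8.png",np.hstack([c["img"][40:340,80:440],cv2.resize(d["img"][150:275,245:395],(360,300),interpolation=cv2.INTER_CUBIC)])[:,:,::-1])
E
```

```text
[567.8 113.5 152.5] F [-0.1  0.  -1.1] phi(tool) 1.447 r 70.90213654875566 t -17.77941598401781 15.6167
```

View pics/w8.png

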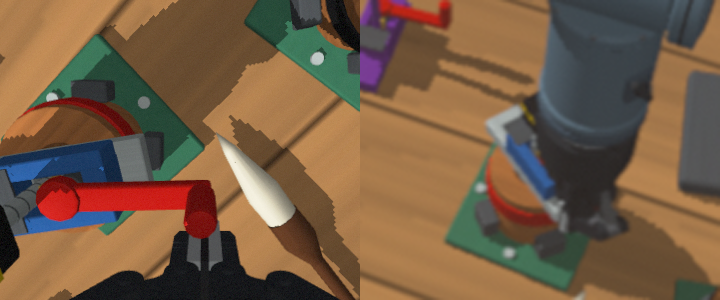

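The lever is nearly parallel to the beam, with about 8° left in the picture. I'll push the last few degrees to the stop.

>>> {"name": "play_rows", "arguments": {"series": [[0.02,0,0.08,0,-0.4,0,-1],[0.02,0,0.08,0,-0.4,0,-1],[0.02,0,0.08,0,-0.4,0,-1],[0,0,0,0,0,0,-1]]}}

```text
clock: 16.05
ee_pos: [563.9, 119.4, 152.4]
ee_rot: [-1.458, -0.69, 0.69]
ft_force: [-0.4, 0.3, -0.5]
opening: 0.2
```

>>> {"name": "play_rows", "arguments": {"series": [[0,0,0.05,0,0,0,-1],[0,0,0,0,0,0,-1]]}}

```text
clock: 16.22
ee_pos: [562.9, 120.4, 152.4]
ee_rot: [-1.459, -0.689, 0.689]
ft_force: [1.2, -0.7, -0.3]
opening: 0.0
```

```bash
python3 arc.py
```

```text
[562.9 120.4 152.4] F [ 1.2 -0.7 -0.3] phi(tool) 1.549 r 70.9765148037242 t -16.75321019181654 16.2167
```

>>> {"name": "play_rows", "arguments": {"series": [[0,0,0.04,0,0,0,-1],[0,0,0,0,0,0,-1],[0,0,0,0,0,0,-1]]}}

```text
clock: 16.47
ee_pos: [562.0, 121.2, 152.5]
ee_rot: [-1.458, -0.69, 0.69]
ft_force: [0.1, -0.1, 0.4]
opening: 0.1
```

>>> {"name": "play_rows", "arguments": {"series": [[0,0,-0.3,0,0,0,-1],[0,0,-0.6,0,0,0,-1],[0,0,-0.6,0,0,0,-1],[0,-0.6,0,0,0,0,-1],[0,-0.8,0,0,0,0,-1],[0,-0.8,0,0,0,0,-1],[0,-0.8,0,0,0,0,-1],[0,-0.8,0,0,0,0,-1]]}}

```text
clock: 17.13
ee_pos: [596.9, 92.2, 267.4]
ee_rot: [-1.458, -0.69, 0.69]
ft_force: [-0.1, 0.1, 0.3]
opening: -0.1
```

```bash
python3 - <<'E'
from sw import *
s=robot.read_state(); print(s["ee_pos"],s["ft_force"])
c=robot.capture("wrist"); d=robot.capture("scene")
im,im2=c["img"].copy(),d["img"].copy(); Z=np.array([0,0,1])
for i,cam in ((im,c),(im2,d)):
    for p in proj(cam,[G+Y*58+Z*16,G-Y*58+Z*16,G+Y*20+Z*51,G+Y*90+Z*81,G+Z*110]): cv2.circle(i,tuple(int(v) for v in p),1,(0,255,0),-1)
cv2.imwrite("pics/w9.png",np.vstack([np.hstack([im[0:300,:]]),np.hstack([cv2.resize(im2[150:275,245:395],(360,300),interpolation=cv2.INTER_CUBIC),np.zeros((300,200,3),np.uint8)])])[:,:,::-1])
E
```

```text
[596.9  92.2 267.4] [-0.1  0.1  0.3]
```

View pics/w9.png

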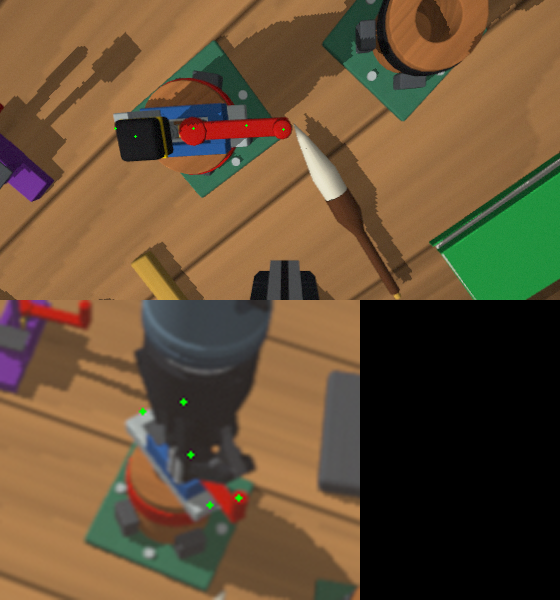

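The lever now lies along the beam: pivot (193,132), post (284,127), beam end at (247,125). Clear of the arm, one numeric check of lever against beam and of the position, without a further picture.

```bash
python3 - <<'E'
from sw import *
from scipy.optimize import least_squares
c=robot.capture("wrist"); hsv=cv2.cvtColor(c["img"],cv2.COLOR_RGB2HSV)
roi=np.zeros((420,560),bool); roi[95:170,175:305]=1
h,s,v=[hsv[:,:,i].astype(int) for i in range(3)]
red=((h<5)|(h>175))&(s>190)&(v>110)&roi; blue=(h>100)&(h<125)&(s>120)&(v>70)&roi
# lever top-face band centreline between pivot and post
cols=np.arange(215,262); mid=[np.mean(np.where(red[110:150,k])[0])+110 if red[110:150,k].any() else np.nan for k in cols]
A=atz(c,(215,np.polyval(np.polyfit(cols,mid,1),215)),143); B=atz(c,(262,np.polyval(np.polyfit(cols,mid,1),262)),143)
yl=np.degrees(np.arctan2(*(B-A)[[1,0]])); print("lever yaw",yl)
# upper long edge of blue housing (top face z=137)
ce=np.arange(182,222); e=[np.where(blue[:,k])[0].min() if blue[:,k].any() else np.nan for k in ce]; print(e)
e=np.array(e,float); ok=np.isfinite(e)&(abs(e-np.nanmedian(e))<6); f=np.polyfit(ce[ok],e[ok],1)
A2,B2=[atz(c,(k,np.polyval(f,k)),137) for k in (182,222)]
yb=np.degrees(np.arctan2(*(B2-A2)[[1,0]])); print("housing yaw",yb,"lock~",np.radians(90+yl-yb))
print("lever line offset from G+20Y:",A,B,"knob",[ (r["p"],r["pixel"],atz(c,r["pixel"],198)) for r in robot.cut_out("knob",c)[:2]])
print("pivot",atz(c,(193,132),150)-20*np.array([np.cos(np.radians(yb)),np.sin(np.radians(yb)),0]))
t=robot.capture("top")
for l in ("brush_a","inkstone","brush_pot","paperweight","sample_book"): print(l,[(round(r["p"],2),r["pixel"]) for r in robot.cut_out(l,t)[:1]])
E
```

```text
lever yaw 53.52329907798775
[np.int64(102), np.int64(102), np.int64(102), np.int64(102), np.int64(102), np.int64(102), np.int64(102), np.int64(102), np.int64(102), np.int64(102), np.int64(102), np.int64(102), np.int64(102), np.int64(102), np.int64(102), np.int64(102), np.int64(101), np.int64(101), np.int64(101), np.int64(101), np.int64(101), np.int64(101), np.int64(101), np.int64(101), np.int64(101), np.int64(101), np.int64(101), np.int64(101), np.int64(100), np.int64(101), np.int64(100), np.int64(101), np.int64(100), np.int64(100), np.int64(100), np.int64(100), np.int64(100), np.int64(105), np.int64(114), np.int64(135)]
housing yaw 52.782254657987735 lock~ 1.5837299918274288
lever line offset from G+20Y: [517.   89.6 143. ] [539.2 119.6 143. ] knob [(0.64, [143.6, 135.7], array([496.5,  61. , 198. ]))]
pivot [497.9  58.8 150. ]
brush_a []
inkstone []
brush_pot [(0.93, [421.2, 190.3])]
paperweight [(0.89, [320.2, 179.3])]
sample_book [(0.83, [428.4, 292.0])]
```

```bash
python3 -c "
from workcell import robot
print(robot.close_job())"
```

```text
the job is handed in; nothing more can be done
None
```

The gauge is standing on the red-collared head with its probe on the socket bottom and the lever locked, and I have handed the job in. No verdict was reported. It took about 17 s of the 61 s allowed.

- **Measuring:** I carried the gauge over by its knob and stood it on the rim. I then slid the probe down with a light grip until the force jumped to about 23 N, well under the 45 N that would drive the plug. By the arm's travel, the socket is about 57 mm deep, within the stated 40–72 mm.
- **Locking:** I let go of the knob and pushed the lever post round with the shut fingers, then drew the arm clear.

Last checks:
- **Lever:** the angle measured in the wrist picture is about 1.58 rad, so it is at its stop.
- **Position:** the gauge is about 6 mm from the mouth's centre, against 20 mm allowed, and I saw no tilt. The final push turned it slightly, by 1–2°.
- **Contact:** the wrist force was near zero after the arm backed off.
- **Bystanders:** the pot, brass bar and books were found within about 4 pixels of where I first saw them. The network did not find the brush or the ink stone in the final top picture. The brush was visible in the last wrist view, and the arm never went low near either of them.
- **Not checked:** I did not confirm after locking that the probe tip was still on the bottom. It was pressing there with about 7 N just before I let go.

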